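# Change over the inks at the ribbon-printing bench

### The arm

A 6-joint arm with a two-finger parallel gripper is mounted at the origin on the work surface. World frame = base frame: x ahead of the robot, y to its left, z up, the work surface at z = 0. Lengths are in m, angles in rad, forces in N, time in s.
With the tool pointing down it reaches from about 0.25 to 0.775 m from the base axis. Payload 4 kg.
Tool frame: the origin (TCP) lies midway between the tips of the shut fingers; the grasp point (between the pads) lies 19 mm behind it; z points along the fingers, y is the line along which they close (so a half turn about z gives the same grasp; the last joint's range is limited). The gripper opens to 94 mm and grips with 3 to 60 N. Pads are 16 mm wide; open, the fingers measure 119 mm over their backs; the gripper's body (75 mm by 177 mm) begins 78 mm behind the grasp point.
Start: joints at [1.057, 0.087, 1.371, -0, 1.684, -0.103], TCP at [0.22, 0.504, 0.206] pointing down, gripper open.
Joint ranges: [-3.1, 3.1], [-0.76, 2.03], [0.27, 2.55], [-1.08, 4.22], [0.17, 2.65], [-2.57, 2.57]. Speed limits (rad/s): [2.79, 2.79, 3.14, 3.14, 3.14, 3.14].

### API

Orientations are given as [roll, pitch, yaw] about the fixed x, y, z axes, in that order (R = Rz(yaw) Ry(pitch) Rx(roll)).
In Python, from bench import get_obs, snapshot, close_job gives the robot as it stands. The module is installed in compiled form; this text tells all that it offers.
- The arm moves only by the tool drive_tool, never from a script. Its argument "commands" is a list of rows, each a list of 6 numbers: the shift along the tool's x, y, z in units of 0.04 m (1.0 is 0.04 m), then the turn, a rotation vector about the tool's x, y, z in units of 0.1 rad (1.0 is 0.1 rad). In form: [[dx, dy, dz, wx, wy, wz], ...]. A call has 1 to 20 rows; each row shifts and turns the commanded pose from where the row before left it, along the tool's axes as they then stand; what a row does not reach is not made up. A row lasts 1/8 s, in which the tool goes at most 62.5 mm and 10.7 degrees, less where a joint would pass 70% of its speed; a pose out of reach is approached as far as the arm can. A call with a number of a shift or a turn outside -1 to 1 is refused whole. A call with a gripper value outside its range is refused whole. "gripper" is the closure, from 0 (fully open) to 1 (shut), set as the call begins (left out, the last holds). The fingers move at their own pace and stop on an object; the grip force is fixed at half the most. Time passes only in rows, so rows that do not move let the fingers close. It gives the time, the measured TCP pose, the force, the opening and the grip force at its end, in the units of the state.
- get_obs(): the state, without advancing time (a new reading comes with each control period).
- snapshot(name): name is "scene" or "top"; returns a dict with "image" (384x512x3 uint8, blue, green, red), "range_z" (384x512 float32, m along the optical axis (not along the pixel's ray), 0 where there is no reading), "fx", "fy", "cx", "cy" (pixels), "rvec" (rotation vector, rad) and "tvec" (3), from world to camera coordinates, as OpenCV has them. Camera axes: x right, y down, z forward; pixel columns grow to the right and rows downward; lengths in m; the calibration is good to about 2 mm. A picture is of the moment at which its call begins.
- close_job(): hands the job in; it is judged then, once.
The state is a dict: "time": time; "joint_positions": joint angles; "qvel": joint speeds; "joint_torque": joint torques, N m; "tool_pos": TCP position; "ee_rot": TCP orientation; "wrist_force": force on the tool from outside, world axes, zero at the start; "wrist_torque": the same for the moment, N m; "width": finger opening in m; "finger_force": force on a finger pad.
Only numpy, scipy, OpenCV 4.12 (cv2) and the standard library are available. Lean on these libraries where they do the work, as an engineer would, in place of code of your own. Each camera call takes 0.05 s, during which the arm holds its last target. There are 200 camera calls.

### The job

Change the printing bench over to blue ink. First push the carton in front of the blue applicator out of the way of its cap, leaving it standing flat on the table; then press the red and the yellow caps fully home so that their tips do not dry; last, pull the blue cap out to its outer stop, and leave everything else on the bench as it stands.

Things in the scene. Friction and masses are not known exactly. Their poses are not given: they have to be found in the camera images.
- red_dock: Fixed aluminium dock holding a fat white ink applicator lying level, with a red cap. Dock base 170 x 70 x 14 mm high; origin at the centre of its underside, on the table; z up. The applicator's axis lies along the dock's x, 55 mm above the table; the barrel is 40 mm in diameter and its top is at 75 mm height, over dock x from -18 to +87 mm. The cap is on the dock's -x end and slides outward along the dock's -x.
- red_tab (a point): Centre of the flat upright pull tab standing on top of the red cap, moving with the cap. The tab is a plate 8 mm thick (dock x), 44 mm wide (dock y), rising from the cap's top (78 mm above the table) to 108 mm; this point is 93 mm above the table. Axes parallel to the dock's. The cap is a 46 mm diameter, 65 mm long cylinder whose closed outer end is 10 mm outward (-x) of this point and whose mouth is 55 mm inward (+x); with the cap home this point is at dock x = -75 mm.
- red_cap (a joint): Slide of the red cap, in m: how far it has been pressed in from its outer stop. 0 = out at its outer stop, 0.045 = fully home on the applicator (both rigid stops). It starts pulled out.  A snap detent holds it at either stop: about 7 N of push or pull is needed to leave a stop, rising to about 9 N some 7 mm along, and past half travel (0.0225) the detent carries it on to the other stop.
- yellow_dock: Fixed aluminium dock holding a fat white ink applicator lying level, with a yellow cap. Dock base 170 x 70 x 14 mm high; origin at the centre of its underside, on the table; z up. The applicator's axis lies along the dock's x, 55 mm above the table; the barrel is 40 mm in diameter and its top is at 75 mm height, over dock x from -18 to +87 mm. The cap is on the dock's -x end and slides outward along the dock's -x.
- yellow_tab (a point): Centre of the flat upright pull tab standing on top of the yellow cap, moving with the cap. The tab is a plate 8 mm thick (dock x), 44 mm wide (dock y), rising from the cap's top (78 mm above the table) to 108 mm; this point is 93 mm above the table. Axes parallel to the dock's. The cap is a 46 mm diameter, 65 mm long cylinder whose closed outer end is 10 mm outward (-x) of this point and whose mouth is 55 mm inward (+x); with the cap home this point is at dock x = -75 mm.
- yellow_cap (a joint): Slide of the yellow cap, in m: how far it has been pressed in from its outer stop. 0 = out at its outer stop, 0.045 = fully home on the applicator (both rigid stops). It starts pulled out.  A snap detent holds it at either stop: about 7 N of push or pull is needed to leave a stop, rising to about 9 N some 7 mm along, and past half travel (0.0225) the detent carries it on to the other stop.
- blue_dock: Fixed aluminium dock holding a fat white ink applicator lying level, with a blue cap. Dock base 170 x 70 x 14 mm high; origin at the centre of its underside, on the table; z up. The applicator's axis lies along the dock's x, 55 mm above the table; the barrel is 40 mm in diameter and its top is at 75 mm height, over dock x from -18 to +87 mm. The cap is on the dock's -x end and slides outward along the dock's -x.
- blue_tab (a point): Centre of the flat upright pull tab standing on top of the blue cap, moving with the cap. The tab is a plate 8 mm thick (dock x), 44 mm wide (dock y), rising from the cap's top (78 mm above the table) to 108 mm; this point is 93 mm above the table. Axes parallel to the dock's. The cap is a 46 mm diameter, 65 mm long cylinder whose closed outer end is 10 mm outward (-x) of this point and whose mouth is 55 mm inward (+x); with the cap home this point is at dock x = -75 mm.
- blue_cap (a joint): Slide of the blue cap, in m: how far it has been pulled outward from home. 0 = fully home on the applicator, 0.045 = out at its outer stop (both rigid stops). It starts fully home.  A snap detent holds it at either stop: about 7 N of push or pull is needed to leave a stop, rising to about 9 N some 7 mm along, and past half travel (0.0225) the detent carries it on to the other stop.
- carton_center (a point): Centre (27.5 mm above the table) of a loose brown cardboard carton with a white band, 90 x 100 x 55 mm high (its x, y, z), about 0.3 to 0.55 kg, too wide to grip. It stands on the table in front of the blue cap, about 9 to 25 mm from the cap's end, within the cap's outward travel. It slides on the table when pushed.
- ribbon_spool: Bystander: flat white-flanged spool of green ribbon, 72 mm across, 32 mm high, lying flat. Origin: centre of its underside.
- cleaner: Bystander: amber bottle standing upright, 48 mm across, 150 mm high. Origin: centre of its underside.
- tape_roll: Bystander: orange tape roll lying flat, 80 mm across, 36 mm high. Origin: centre of its underside.
- mug: Bystander: white mug, 76 mm across, 85 mm high, handle at its +y (about 30 mm farther out). Origin: centre of its underside.
- label_box: Bystander: white box 60 x 90 x 45 mm high (its x, y, z). Origin: centre of its underside.
- ink_jar: Bystander: glass jar with black lid, 56 mm across, 60 mm high. Origin: centre of its underside.
- screwdriver: Bystander: red-handled screwdriver lying along its own x, 170 mm long, about 30 mm thick at most. Origin: under its middle.
Mind the look-alikes: they are no part of the job. Leave any green look-alike of the part that bears carton_center alone.

How it is judged:
By the outcome, as a careful person would: the job done as asked, in the order asked, and still so for the second after the job is handed in, with the robot touching nothing.
It also fails if it takes over 69 s, if anything falls off the work surface, if the arm or the gripper's body presses on something with over 40 N, if the wrist force passes 120 N, or if a joint passes its speed limit or range.

## Working session

There is one attempt and no reset: what is moved stays moved. The work goes in short steps, Python scripts to look and compute and a tool call to move; the robot and the scene stay as the last step left them, time stands still between calls to the robot, and variables do not carry over. Pictures are saved under pics/ and viewed, at most 10 in all, crops included, and the job is handed in when it is done.

Besides the shell and the picture viewer there is one more tool, called after "Emit:" by a JSON object that holds its "fn" and its "kwargs". drive_tool: Moves the arm, as the interface text tells. Its arguments: {"type":"object","properties":{"commands":{"type":"array"},"gripper":{"type":"number"}},"required":["commands"]}

```bash
mkdir -p pics
cat > h.py <<'E'
import numpy as np, cv2
from bench import get_obs, snapshot, close_job
def snap(n):
    s=snapshot(n); s['R']=cv2.Rodrigues(np.array(s['rvec'],float))[0]; s['t']=np.array(s['tvec'],float).ravel(); return s
def cloud(s):
    z=s['range_z']; v,u=np.mgrid[:384,:512]
    P=np.stack([(u-s['cx'])/s['fx']*z,(v-s['cy'])/s['fy']*z,z],-1)
    W=(P-s['t'])@s['R']; W[z<=0]=np.nan; return W
E
python3 - <<'E'
from h import *
o=get_obs(); print({k:np.round(v,3) for k,v in o.items()})
for n in('top','scene'):
    s=snap(n); cv2.imwrite(f'pics/{n}0.png',cv2.resize(s['image'],(800,600))); np.savez(f'{n}0.npz',**s)
    print(n,-s['R'].T@s['t'],s['fx'])
E
```

```text
{'time': np.float64(0.0), 'joint_positions': array([ 1.057,  0.088,  1.372, -0.   ,  1.684, -0.103]), 'qvel': array([-0.   , -0.001, -0.   , -0.   ,  0.002, -0.001]), 'joint_torque': array([-2.0000e-03, -3.4019e+01, -3.0242e+01,  7.1000e-02,  3.3000e-02,
       -0.0000e+00]), 'tool_pos': array([0.219, 0.504, 0.204]), 'ee_rot': array([-3.139, -0.   ,  2.731]), 'wrist_force': array([ 0.474, -0.592,  0.104]), 'wrist_torque': array([-0.027,  0.025, -0.069]), 'finger_force': np.float64(0.0), 'width': np.float64(0.094)}
top [0.42176255 0.03706523 1.46932271] 351.0822914578245
scene [ 0.93815022 -0.48370975  1.14777157] 408.8080598397194
```

View pics/top0.png

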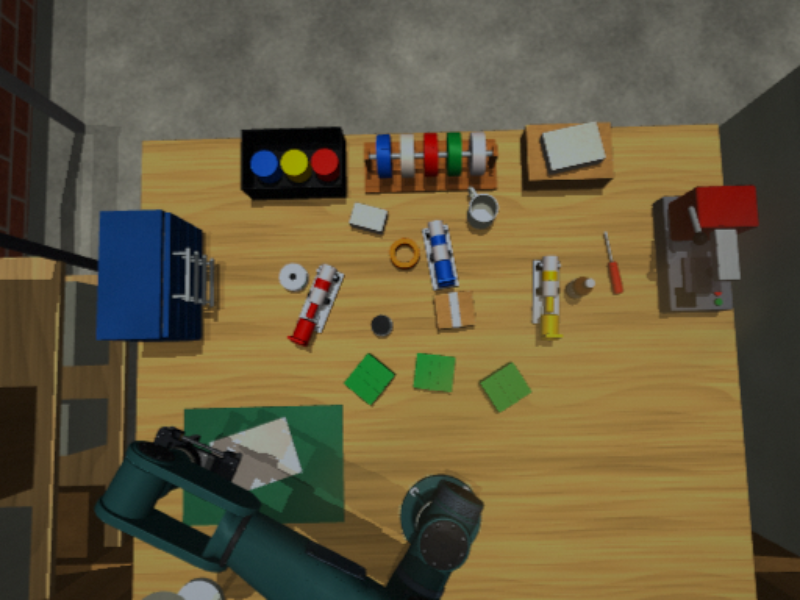

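View pics/scene0.png

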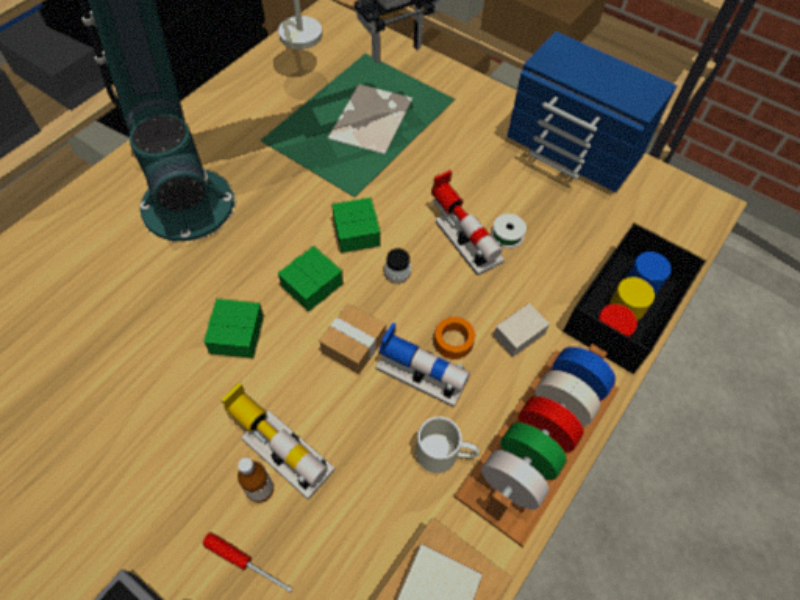

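Top view: the red cap is at about (300,340), the blue cap at (445,285), the yellow cap at (551,330) and the brown carton with the white band at (455,310). The three green cartons at (370,378), (435,372) and (505,386) are look-alikes. The brown one standing in front of the blue cap is the one meant.

Run:
```python
from h import *
T={n:dict(np.load(f'{n}0.npz')) for n in('top','scene')}
cv2.imwrite('pics/crop0.png',cv2.resize(T['top']['image'][130:270,170:400],(800,487),interpolation=cv2.INTER_CUBIC))
for n,s in T.items():
    W=cloud(s); H=cv2.cvtColor(s['image'],cv2.COLOR_BGR2HSV); h,S,V=[H[...,i].astype(int) for i in range(3)]
    inb=(W[...,0]>.3)&(W[...,0]<.75)&(abs(W[...,1])<.4)
    col={'red':((h<6)|(h>174)),'yellow':(h>24)&(h<34),'blue':(h>105)&(h<125)}
    for c,m in col.items():
        m=m&(S>150)&(V>60)&inb&(W[...,2]>.03)
        nn,l,st,ce=cv2.connectedComponentsWithStats(m.astype(np.uint8))
        for i in range(1,nn):
            if st[i,4]<25: continue
            p=W[l==i]; t=p[(p[:,2]>.095)]
            print(n,c,st[i,4],ce[i].round(),p.mean(0).round(3),'zmax',p[:,2].max().round(3),'tab',len(t),t.mean(0).round(4) if len(t) else '')
    # white barrels: points z .065-.08
    # carton top
    m=(h>8)&(h<22)&inb&(W[...,2]>.045)&(W[...,2]<.065)&(abs(W[...,1])<.1)&(W[...,0]<.52)|((S<60)&inb&(W[...,2]>.048)&(W[...,2]<.062)&(abs(W[...,1])<.08)&(W[...,0]<.52)&(W[...,0]>.38))
    nn,l,st,ce=cv2.connectedComponentsWithStats(m.astype(np.uint8))
    for i in range(1,nn):
        if st[i,4]<80: continue
        p=W[l==i]; r=cv2.minAreaRect(p[:,:2].astype(np.float32)*1000)
        print(n,'carton',st[i,4],ce[i].round(),r,np.median(p[:,2]))
```

```text
top red 55 [206. 182.] [0.604 0.288 0.072] zmax 0.08 tab 0 
top red 44 [199. 198.] [0.538 0.318 0.063] zmax 0.073 tab 0 
top red 174 [193. 212.] [0.483 0.338 0.079] zmax 0.114 tab 26 [0.4626 0.3484 0.1076]
top yellow 30 [353. 176.] [ 0.611 -0.3    0.075] zmax 0.088 tab 0 
top yellow 27 [352. 194.] [ 0.54  -0.296  0.065] zmax 0.073 tab 0 
top yellow 92 [353. 209.] [ 0.48  -0.292  0.084] zmax 0.114 tab 23 [ 0.4568 -0.2907  0.1075]
top blue 52 [280. 153.] [ 0.712 -0.012  0.072] zmax 0.082 tab 0 
top blue 155 [284. 174.] [ 0.628 -0.025  0.078] zmax 0.113 tab 19 [ 0.6034 -0.0288  0.1072]
top carton 201 [291. 205.] ((504.48651123046875, -52.557151794433594), (35.82920455932617, 96.35784912109375), 4.65593957901001) 0.055186969597176234
scene red 246 [284. 122.] [0.48  0.334 0.079] zmax 0.113 tab 37 [0.4633 0.3472 0.1037]
scene red 48 [294. 135.] [0.532 0.316 0.064] zmax 0.075 tab 0 
scene red 69 [306. 150.] [0.601 0.283 0.071] zmax 0.082 tab 0 
scene yellow 44 [148. 250.] [ 0.456 -0.291  0.109] zmax 0.113 tab 44 [ 0.4563 -0.2913  0.1091]
scene yellow 147 [156. 262.] [ 0.484 -0.297  0.078] zmax 0.085 tab 0 
scene yellow 47 [170. 274.] [ 0.534 -0.297  0.066] zmax 0.073 tab 0 
scene yellow 57 [189. 291.] [ 0.609 -0.304  0.076] zmax 0.081 tab 0 
scene blue 319 [254. 223.] [ 0.626 -0.037  0.078] zmax 0.114 tab 42 [ 0.6046 -0.0361  0.1066]
scene blue 92 [280. 236.] [ 0.711 -0.023  0.072] zmax 0.081 tab 0 
scene carton 316 [219. 207.] ((500.6535339355469, -51.58246612548828), (96.75993347167969, 38.3570442199707), 89.88501739501953) 0.05710030142582505
```

View pics/crop0.png

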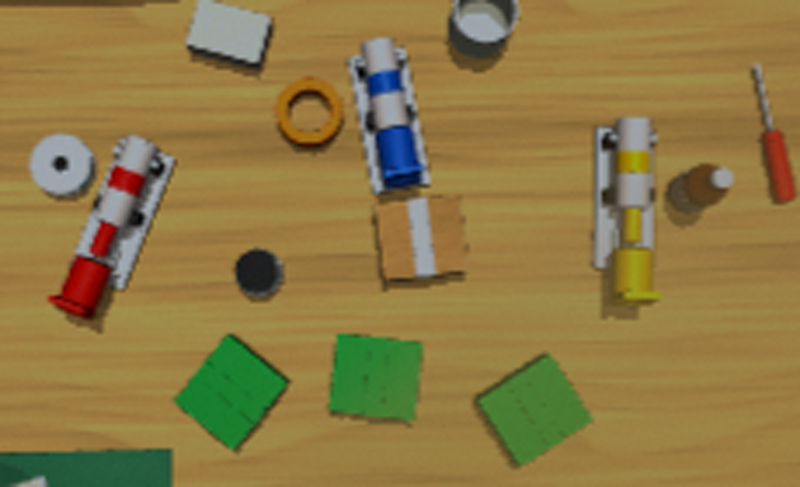

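The crop confirms it: the only brown, white-banded carton is at crop (421,240), directly below the blue cap at (400,155). Next I get the exact carton pose and dock axes.

Run:
```python
from h import *
for n in('top','scene'):
    s=dict(np.load(f'{n}0.npz')); W=cloud(s)
    m=(W[...,2]>.048)&(W[...,2]<.064)&(W[...,0]>.46)&(W[...,0]<.583)&(W[...,1]>-.13)&(W[...,1]<.03)
    m=cv2.morphologyEx(m.astype(np.uint8),cv2.MORPH_OPEN,np.ones((3,3)))
    p=W[m>0]; print(n,len(p),cv2.minAreaRect(p[:,:2].astype(np.float32)*1000),p.mean(0))
    for c,t,y in(('red',(.463,.348),-.421),('yellow',(.4565,-.291),-.0715),('blue',(.604,-.033),.158)):
        d=np.array([np.cos(y),np.sin(y)]); q=np.array([-d[1],d[0]]); r=W[...,:2]-t
        a=r@d; b=r@q; f=(abs(b)<.03)&(a>.01)&(a<.25)&(W[...,2]>.062)&(W[...,2]<.09)
        # ridge: b of the highest points per slice
        A=[];B=[]
        for k in np.arange(.01,.2,.01):
            g=f&(a>=k)&(a<k+.01)
            if g.sum()>3:
                zz=W[...,2][g]; bb=b[g]; w=zz>zz.max()-.006; A.append(k);B.append(bb[w].mean())
        k=np.polyfit(A,B,1); print(n,c,'slope',k.round(3),'len',a[f].max().round(3))
```

```text
top 527 ((532.2614135742188, -52.010066986083984), (89.9948501586914, 99.82589721679688), 4.871536731719971) [ 0.53257436 -0.05136548  0.0551643 ]
top red slope [0.025 0.   ] len 0.206
top yellow slope [ 0.014 -0.   ] len 0.205
top blue slope [-0.007  0.002] len 0.162
scene 904 ((530.884765625, -51.21879959106445), (90.81880950927734, 103.00587463378906), 5.083481788635254) [ 0.53222996 -0.05319483  0.05687959]
scene red slope [0.029 0.001] len 0.207
scene yellow slope [ 0.018 -0.001] len 0.206
scene blue slope [0.008 0.   ] len 0.16
```

Emit:
{"fn": "drive_tool", "kwargs": {"commands": [[0,0,0,0,0,1],[0,0,0,0,0,1],[0,0,0,0,0,1],[0,0,0,0,0,1],[0,0,0,0,0,1],[0,0,0,0,0,1],[0,0,0,0,0,1],[0,0,0,0,0,1],[0,0,0,0,0,1],[0,0,0,0,0,1],[0,0,0,0,0,0.2]], "gripper": 0.5}}

```text
time: 1.48
tool_pos: [0.2195, 0.504, 0.2049]
ee_rot: [-3.141, 0.001, 1.711]
wrist_force: [-0.3, 0.3, -0.1]
width: 0.0473
finger_force: 0.0
```

Emit:
{"fn": "drive_tool", "kwargs": {"commands": [[-0.963,0.506,0,0,0,0.53],[-0.963,0.506,0,0,0,0],[-0.963,0.506,0,0,0,0],[-0.963,0.506,0,0,0,0],[-0.963,0.506,0,0,0,0],[-0.963,0.506,0,0,0,0],[-0.963,0.506,0,0,0,0],[-0.963,0.506,0,0,0,0],[-0.963,0.506,0,0,0,0],[-0.963,0.506,0,0,0,0],[-0.963,0.506,0,0,0,0],[-0.963,0.506,0,0,0,0],[-0.963,0.506,0,0,0,0],[0,0,0,0,0,0],[0,0,0,0,0,0]]}}

```text
time: 3.35
tool_pos: [0.5268, 0.0299, 0.2051]
ee_rot: [-3.141, -0.001, 1.658]
wrist_force: [0.3, 0.1, -0.3]
width: 0.0471
finger_force: 0.0
```

Emit:
{"fn": "drive_tool", "kwargs": {"commands": [[0,0,0.86,0,0,0],[0,0,0.86,0,0,0],[0,0,0.86,0,0,0],[0,0,0.86,0,0,0],[0,0,0.86,0,0,0],[0,0,0,0,0,0]]}}

```text
time: 4.1
tool_pos: [0.524, 0.031, 0.0307]
ee_rot: [-3.135, -0.001, 1.66]
wrist_force: [-0.5, -0.4, 0.3]
width: 0.0469
finger_force: 0.0
```

Emit:
{"fn": "drive_tool", "kwargs": {"commands": [[-0.2,0,0,0,0,0],[-0.2,0,0,0,0,0],[-0.2,0,0,0,0,0],[-0.2,0,0,0,0,0],[-0.2,0,0,0,0,0],[-0.2,0,0,0,0,0],[-0.2,0,0,0,0,0],[-0.2,0,0,0,0,0],[-0.2,0,0,0,0,0],[-0.2,0,0,0,0,0],[-0.2,0,0,0,0,0],[-0.2,0,0,0,0,0],[-0.2,0,0,0,0,0],[-0.2,0,0,0,0,0],[-0.2,0,0,0,0,0],[-0.1,0,0,0,0,0]]}}

```text
time: 6.1
tool_pos: [0.5379, -0.0946, 0.0333]
ee_rot: [-3.141, -0.0, 1.657]
wrist_force: [-0.4, 3.5, 2.1]
width: 0.0469
finger_force: 1.9
```

Emit:
{"fn": "drive_tool", "kwargs": {"commands": [[0.5,0,0,0,0,0],[0,0,-0.9,0,0,0],[0,0,-0.9,0,0,0],[0,0,-0.9,0,0,0],[0,0,-0.9,0,0,0],[0,0,-0.4,0,0,0],[0,0,0,0,0,0]], "gripper": 0.5}}

```text
time: 6.98
tool_pos: [0.5366, -0.0739, 0.1941]
ee_rot: [3.14, 0.001, 1.658]
wrist_force: [0.9, -0.0, -0.7]
width: 0.0471
finger_force: 0.0
```

Emit:
{"fn": "drive_tool", "kwargs": {"commands": [[1,0,0,0,0,0.8],[1,0,0,0,0,0.8],[1,0,0,0,0,0.8],[1,0,0,0,0,0.8],[1,0,0,0,0,0.8],[1,0,0,0,0,0.8],[0,0,0,0,0,0]], "gripper": 1.0}}

```text
time: 7.85
tool_pos: [0.562, 0.1643, 0.1901]
ee_rot: [-3.137, 0.003, 1.182]
wrist_force: [-0.1, -0.1, 0.6]
width: 0.0006
finger_force: 0.0
```

Run:
```python
from h import *
s=snap('scene');W=cloud(s)
m=(W[...,2]>.048)&(W[...,2]<.064)&(W[...,0]>.44)&(W[...,0]<.62)&(W[...,1]>-.24)&(W[...,1]<-.07)
m=cv2.morphologyEx(m.astype(np.uint8),cv2.MORPH_OPEN,np.ones((3,3)))
p=W[m>0]; print(len(p),cv2.minAreaRect(p[:,:2].astype(np.float32)*1000),p.mean(0))
cv2.imwrite('pics/s1.png',s['image'])
o=get_obs();p=o['tool_pos'];ya=o['ee_rot'][2]-np.pi/2;print(p,ya,o['joint_positions'])
# approach pts: tool y along dock x; standoff on outer side
for c,t,y in(('red',(.463,.348),-.395),('yellow',(.4565,-.291),-.055)):
    d=np.array([np.cos(y),np.sin(y)]); g=np.array(t)-.05*d; print(c,g,'turn toolz',ya-y)
    r=g-p[:2]
    print('in axes turned to dock: x,y units',(r@[-d[1],d[0]])/.04,(r@d)/.04)
```

```text
997 ((538.6002197265625, -153.98072814941406), (91.15083312988281, 101.62129211425781), 5.44845724105835) [ 0.5400259  -0.15603507  0.05679775]
[0.56195792 0.16285208 0.19057113] -0.3903828916379515 [ 1.85583117e-01  1.72442395e-01  1.30513365e+00 -6.77938506e-04
  1.66883429e+00  5.75907134e-01]
red [0.41685017 0.36724041] turn toolz 0.004617108362048539
in axes turned to dock: x,y units 3.3202768285880966 -5.31460633490015
yellow [ 0.40657561 -0.28825139] turn toolz -0.3353828916379515
in axes turned to dock: x,y units -11.47407667914246 -3.258729308238521
```

View pics/s1.png

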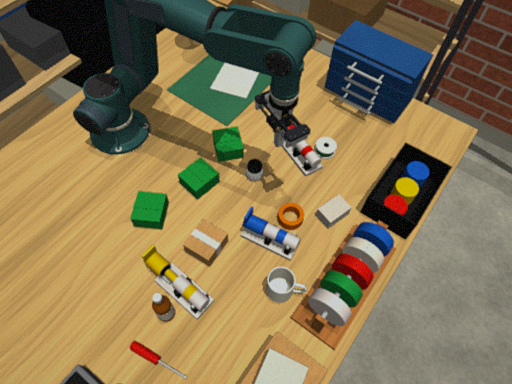

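The carton stands flat at about (206,241), clear to the side of the blue cap at (265,225). Now red.

Emit:
{"fn": "drive_tool", "kwargs": {"commands": [[0.55,-0.88,0,0,0,0],[0.55,-0.88,0,0,0,0],[0.55,-0.88,0,0,0,0],[0.55,-0.88,0,0,0,0],[0.55,-0.88,0,0,0,0],[0.55,-0.9,0,0,0,0],[0,0,0.85,0,0,0],[0,0,0.85,0,0,0],[0,0,0.85,0,0,0],[0,0,0,0,0,0]]}}

```text
time: 9.15
tool_pos: [0.4155, 0.3623, 0.0872]
ee_rot: [-3.137, 0.008, 1.177]
wrist_force: [0.5, 0.7, 0.3]
width: 0.0004
finger_force: 0.0
```

Emit:
{"fn": "drive_tool", "kwargs": {"commands": [[0,0.2,0,0,0,0],[0,0.2,0,0,0,0],[0,0.2,0,0,0,0],[0,0.2,0,0,0,0],[0,0.2,0,0,0,0],[0,0.2,0,0,0,0],[0,0.2,0,0,0,0],[0,0.2,0,0,0,0],[0,0.1,0,0,0,0],[0,0.1,0,0,0,0],[0,0,0,0,0,0]]}}

```text
time: 10.52
tool_pos: [0.4845, 0.3375, 0.0913]
ee_rot: [-3.142, 0.0, 1.177]
wrist_force: [-0.5, 0.1, 0.7]
width: 0.0006
finger_force: 0.0
```

Emit:
{"fn": "drive_tool", "kwargs": {"commands": [[0,0.07,0,0,0,0],[0,0.06,0,0,0,0],[0,0.05,0,0,0,0],[0,0,0,0,0,0]]}}

```text
time: 11.02
tool_pos: [0.4871, 0.3366, 0.0916]
ee_rot: [-3.133, 0.001, 1.179]
wrist_force: [-8.8, 2.0, 3.0]
width: 0.0006
finger_force: 4.9
```

```bash
cat > tabs.py <<'E'
from h import *
o=get_obs();print(o['tool_pos'],o['ee_rot'][2]-np.pi/2,o['wrist_force'])
for n in('scene','top'):
    s=snap(n); W=cloud(s); H=cv2.cvtColor(s['image'],cv2.COLOR_BGR2HSV); h,S,V=[H[...,i].astype(int) for i in range(3)]
    inb=(W[...,0]>.3)&(W[...,0]<.75)&(abs(W[...,1])<.45)&(W[...,2]>.095)&(W[...,2]<.12)&(S>150)
    for c,m in {'red':((h<6)|(h>174)),'yellow':(h>24)&(h<34),'blue':(h>105)&(h<125)}.items():
        p=W[m&inb]; print(n,c,len(p),np.median(p,0).round(4) if len(p) else '')
cv2.imwrite('pics/last.png',snap('scene')['image'])
E
python3 tabs.py
```

```text
[0.48706778 0.33660779 0.09161722] -0.3914328506580458 [-8.82872709  1.99407691  3.01167957]
scene red 38 [0.5042 0.3284 0.1043]
scene yellow 46 [ 0.4565 -0.2907  0.1091]
scene blue 39 [ 0.605  -0.0376  0.1088]
top red 4 [0.4975 0.3138 0.104 ]
top yellow 23 [ 0.4554 -0.2881  0.1084]
top blue 23 [ 0.602  -0.0277  0.1067]
```

Emit:
{"fn": "drive_tool", "kwargs": {"commands": [[0,-0.3,0,0,0,0],[0,-0.2,0,0,0,0],[0,0,-0.9,0,0,0],[0,0,-0.9,0,0,0],[0,0,-0.8,0,0,-0.8],[0,0,0,0,0,-0.8],[0,0,0,0,0,-0.9],[0,0,0,0,0,-0.9],[-0.9,0,0,0,0,0],[-0.9,0,0,0,0,0],[-0.9,0,0,0,0,0],[-0.9,0,0,0,0,0],[-0.9,0,0,0,0,0],[0,0,0,0,0,0]]}}

```text
time: 12.92
tool_pos: [0.463, 0.1612, 0.1958]
ee_rot: [3.14, 0.0, 1.514]
wrist_force: [0.1, 0.1, 0.2]
width: 0.0004
finger_force: 0.0
```

Emit:
{"fn": "drive_tool", "kwargs": {"commands": [[-0.95,-0.06,0,0,0,0],[-0.95,-0.06,0,0,0,0],[-0.95,-0.06,0,0,0,0],[-0.95,-0.06,0,0,0,0],[-0.95,-0.06,0,0,0,0],[-0.95,-0.06,0,0,0,0],[-0.95,-0.06,0,0,0,0],[-0.95,-0.06,0,0,0,0],[-0.95,-0.06,0,0,0,0],[-0.95,-0.06,0,0,0,0],[-0.95,-0.06,0,0,0,0],[-0.9,0,0,0,0,0],[0,0,0,0,0,0]]}}

```text
time: 14.55
tool_pos: [0.4129, -0.2903, 0.195]
ee_rot: [-3.141, -0.0, 1.516]
wrist_force: [0.4, 0.2, -0.5]
width: 0.0001
finger_force: 0.0
```

Emit:
{"fn": "drive_tool", "kwargs": {"commands": [[0,0,0.9,0,0,0],[0,0,0.9,0,0,0],[0,0,0.85,0,0,0],[0,0,0,0,0,0],[0,0.2,0,0,0,0],[0,0.2,0,0,0,0],[0,0.2,0,0,0,0],[0,0.2,0,0,0,0],[0,0.2,0,0,0,0],[0,0.2,0,0,0,0],[0,0.2,0,0,0,0],[0,0.2,0,0,0,0],[0,0.1,0,0,0,0],[0,0.05,0,0,0,0],[0,0,0,0,0,0]]}}

```text
time: 16.42
tool_pos: [0.4824, -0.2927, 0.0893]
ee_rot: [-3.141, -0.0, 1.518]
wrist_force: [0.2, 0.0, -0.2]
width: 0.0005
finger_force: 0.0
```

```bash
python3 tabs.py
```

```text
[ 0.48243457 -0.29270238  0.08933305] -0.05290532858615249 [ 0.17883546  0.01508262 -0.18998898]
scene red 35 [0.5051 0.3312 0.1059]
scene yellow 0 
scene blue 37 [ 0.6045 -0.0344  0.1088]
top red 25 [0.5019 0.3293 0.1075]
top yellow 3 [ 0.5021 -0.2765  0.1063]
top blue 24 [ 0.602  -0.0294  0.1084]
```

Emit:
{"fn": "drive_tool", "kwargs": {"commands": [[0,0.07,0,0,0,0],[0,0.06,0,0,0,0],[0,0.06,0,0,0,0],[0,0.05,0,0,0,0],[0,0,0,0,0,0]]}}

```text
time: 17.2
tool_pos: [0.4836, -0.2929, 0.0897]
ee_rot: [-3.123, -0.002, 1.516]
wrist_force: [-21.3, 3.1, 11.9]
width: 0.0003
finger_force: 11.1
```

Emit:
{"fn": "drive_tool", "kwargs": {"commands": [[0,-0.3,0,0,0,0],[0,-0.3,0,0,0,0],[0,0,-0.9,0,0,0],[0,0,-0.9,0,0,0],[0,0,-0.8,0,0,-0.7],[0,0,0,0,0,-0.7],[0,0,0,0,0,-0.7],[0.83,0.77,0,0,0,0],[0.83,0.77,0,0,0,0],[0.83,0.77,0,0,0,0],[0.83,0.77,0,0,0,0],[0.83,0.77,0,0,0,0],[0.83,0.77,0,0,0,0],[0.83,0.77,0,0,0,0],[0,0,0,0,0,0]]}}

```text
time: 19.08
tool_pos: [0.6456, -0.0258, 0.1926]
ee_rot: [3.142, -0.001, 1.732]
wrist_force: [1.1, -0.5, -0.4]
width: 0.0006
finger_force: 0.0
```

```bash
python3 tabs.py
```

```text
[ 0.64555715 -0.02583358  0.19262403] 0.1615829695081552 [ 1.06491448 -0.50404771 -0.38403419]
scene red 2 [0.5086 0.3329 0.096 ]
scene yellow 49 [ 0.5009 -0.298   0.1093]
scene blue 34 [ 0.6051 -0.0336  0.1086]
top red 24 [0.5035 0.329  0.108 ]
top yellow 18 [ 0.5017 -0.2904  0.1085]
top blue 2 [ 0.601  -0.012   0.1044]
```

View pics/last.png

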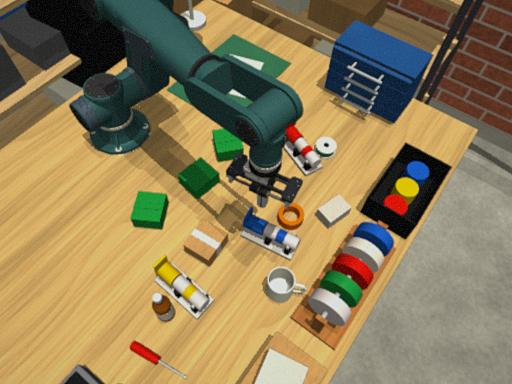

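Red (300,150) and yellow (180,285) are both home, and the fingers are above the blue barrel just inside the tab. Now I pull the blue cap.

Emit:
{"fn": "drive_tool", "kwargs": {"commands": [[0,0,0.9,0,0,0],[0,0,0.9,0,0,0],[0,0,0.76,0,0,0],[0,0,0,0,0,0],[0,-0.2,0,0,0,0],[0,-0.2,0,0,0,0],[0,-0.2,0,0,0,0],[0,-0.2,0,0,0,0],[0,-0.2,0,0,0,0],[0,-0.2,0,0,0,0],[0,-0.2,0,0,0,0],[0,-0.2,0,0,0,0],[0,-0.1,0,0,0,0],[0,0,0,0,0,0]]}}

```text
time: 20.98
tool_pos: [0.577, -0.0394, 0.091]
ee_rot: [-3.141, -0.0, 1.728]
wrist_force: [-0.7, -0.1, 0.3]
width: 0.0003
finger_force: 0.0
```

Emit:
{"fn": "drive_tool", "kwargs": {"commands": [[0,-0.07,0,0,0,0],[0,-0.06,0,0,0,0],[0,-0.06,0,0,0,0],[0,0,0,0,0,0]]}}

```text
time: 21.48
tool_pos: [0.574, -0.0399, 0.0911]
ee_rot: [3.132, 0.0, 1.728]
wrist_force: [10.4, 2.5, -6.7]
width: 0.0008
finger_force: 5.4
```

Force is building at the stop, so I back off, rise clear and check.

Emit:
{"fn": "drive_tool", "kwargs": {"commands": [[0,0.3,0,0,0,0],[0,0.2,0,0,0,0],[0,0,-0.9,0,0,0],[0,0,-0.9,0,0,0],[0,0,-0.9,0,0,0],[1,0,0,0,0,0],[1,0,0,0,0,0],[1,0,0,0,0,0],[1,0,0,0,0,0],[0,0,0,0,0,0]]}}

```text
time: 22.72
tool_pos: [0.5641, 0.123, 0.1991]
ee_rot: [-3.141, -0.0, 1.732]
wrist_force: [-0.2, 0.1, -0.5]
width: 0.0002
finger_force: 0.0
```

```bash
python3 tabs.py
```

```text
[0.56411226 0.12297135 0.19912638] 0.1611129202748698 [-0.16660301  0.05501472 -0.52195285]
scene red 10 [0.5089 0.343  0.1067]
scene yellow 50 [ 0.5012 -0.2979  0.109 ]
scene blue 44 [ 0.5603 -0.0435  0.1079]
top red 25 [0.5017 0.3287 0.108 ]
top yellow 19 [ 0.5018 -0.2887  0.1065]
top blue 23 [ 0.5585 -0.0379  0.1075]
```

View pics/last.png

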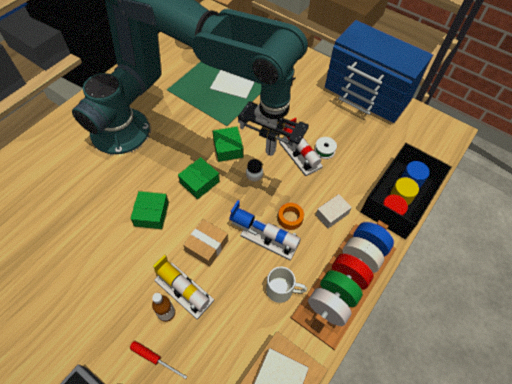

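The blue cap is out (tab at (236,213), moved about 45 mm). Red and yellow are home, the carton is flat at (206,241), and the arm touches nothing.

```bash
python3 -c "from bench import close_job; print(close_job())"
```

```text
the job is handed in; nothing more can be done
None
```

The job is handed in: the carton is pushed clear and standing flat, the red and yellow caps are pressed home, and the blue cap is pulled out to its stop, at about 23 s of the 69 s allowed.

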